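# Zero the bench balance and load a moisture tin

### The arm

A 7-joint arm with a two-finger parallel gripper is mounted at the origin on a cart in front of the work surface, level with it; the furniture and walls round the work are solid. World frame = base frame: x ahead of the robot, y to its left, z up, the work surface at z = 0. Lengths are in m, angles in rad, forces in N, time in s.
With the tool pointing down it reaches from about 0.35 to 0.9 m from the base axis. Payload 8.1 kg.
Tool frame: the origin (TCP) lies on the centre line of the jaws, within the pads' length; the fingertips stand 14 mm ahead of it and the grasp point (between the pads) lies 5 mm behind it; z points along the fingers, y is the direction in which the jaws open and shut (so a half turn about z gives the same grasp; the last joint's range is limited). The gripper opens to 92 mm and grips with 3 to 60 N. Pads are 19 mm wide; open, the fingers measure 130 mm over their backs; the gripper's body (75 mm by 190 mm) begins 47 mm behind the grasp point.
Start: joints at [1.174, 0.434, 0.025, 1.573, -0.012, 1.134, -0.075], TCP at [0.181, -0.598, 0.241] pointing down, gripper open.
Joint ranges: [-2.62, 2.62], [-0.44, 2.09], [-1.27, 1.32], [0.08, 2.57], [-1.32, 4.46], [0.12, 2], [-2.74, 2.74]. Speed limits (rad/s): [2.22, 2.22, 3.01, 3.01, 3.14, 3.14, 3.14].

### API

Orientations are given as a rotation vector (axis times angle).
In Python, from cell import observe, eyes, arm gives the robot as it stands.
- The arm moves only by the tool step_arm, never from a script. Its argument "series" is a list that holds one entry, the list of rows, each a list of 5 numbers: the finger opening in m, from 0 to 0.0918, then the shift along the world's x, y, z in m, then the turn about the world's z in degrees. In form: [[[hand, dx, dy, dz, spin], ...]]. A call has 1 to 20 rows; each row is the pose to reach, as a shift and turn from the pose measured when the call began; what a row does not reach only later rows make up. A row lasts 1/12 s, in which the tool goes at most 41.7 mm and 7.16 degrees, less where a joint would pass 70% of its speed; a pose out of reach is approached as far as the arm can. A call with a gripper value outside its range is refused whole. The fingers move at their own pace and stop on an object; "squeeze" is the grip in N (left out, the last holds). Time passes only in rows, so rows that repeat a pose let the fingers close. It gives the time, the measured TCP pose, the force and the opening at its end, in the units of the state.
- observe(): the state, without advancing time (a new reading comes with each control period).
- eyes.get_image(name): name is "scene" or "top" or "wrist"; returns (picture, depth): 384x512x3 uint8, red, green, blue; 384x512 float32, m along the optical axis (not along the pixel's ray), 0 where there is no reading.
- eyes.camera_params(name): a dict with "intrinsics" (3x3 intrinsics, pixels), "position" and "attitude" of the camera in the world. Camera axes: x right, y down, z forward; pixel columns grow to the right and rows downward; lengths in m; the calibration is good to about 2 mm. The wrist camera is an equidistant fisheye: a pixel r from the principal point sees the ray r / f radians off the axis. A picture is of the moment at which its call begins: read the wrist's pose just before it. camera_params takes no time and is no camera call; for the wrist camera it gives the pose at the moment of the call.
- arm.sign_off(): hands the job in, once; it reports no verdict.
The state is a dict: "clock": time; "joints": joint angles; "dq": joint speeds; "joint_efforts": joint torques, N m; "position": TCP position; "ee_rot": TCP orientation; "force": force on the tool from outside, world axes, zero at the start; "ft_torque": the same for the moment, N m; "width": opening from 0.0 (shut) to 1.0 (fully open).
Only numpy, scipy, OpenCV 4.12 (cv2) and the standard library are available. Lean on these libraries where they do the work, as an engineer would, in place of code of your own. Each camera call takes 0.05 s, during which the arm holds its last target.

### The job

Someone left a steel loading cap on the pan of the bench balance: take it off and stand it on the black rubber mat. With the pan empty, zero the balance by pressing its wide membrane key straight down with about 6 N for a moment (it hardly moves; keep well under 20 N) without pressing the two round keys. Then set the closed moisture tin gently upright in the middle of the pan, let go, and leave the keys and everything else alone.

Things in the scene. Friction and masses are not known exactly. Their poses are not given: they have to be found in the camera images.
- balance: bench balance, white plastic, 260 deep (x) x 180 wide (y) mm, fixed to the bench. Origin: centre of its underside, on the bench; its x axis points from the keypad at its front (robot's side) to the pan at its rear, its y axis to its left, z up. Low keypad apron in front (top 39 mm above the bench), sloping display rising behind it (its foot 25 mm behind the middle of the key row), rear housing 54 mm high. Stands turned by up to 0.3 rad
- pan: round steel pan of the balance, 120 mm in diameter, 6 mm thick, carried by the balance (40 mm behind its centre) on a load cell that gives 0.2 mm per newton; 25 N overloads it. Origin: centre of its top face, 72 mm above the bench; z up
- zero_key: the wide membrane key: oblong pad 22 (x) x 46 (y) mm on the right half of the keypad, standing 3.5 mm proud. Origin: centre of its top face, 42.5 mm above the bench, in the balance at x -102, y -50 mm; z up. Gives 0.25 mm per newton when pushed down (6 N: 1.5 mm), stops hard at 3 mm (12 N) and springs back. It counts as pressed from 4 N held for 0.1 s; 20 N harms it
- round_key_1: small round membrane key, 18 mm in diameter, on the left half of the keypad, nearer the middle; not to be pressed. Origin: centre of its top face, 42.5 mm above the bench; z up
- round_key_2: small round membrane key, 18 mm in diameter, on the left half of the keypad, nearer the balance's left edge; not to be pressed. Origin: centre of its top face, 42.5 mm above the bench; z up
- mat: square black rubber mat, 110 x 110 x 4 mm, fixed on the bench to the left front. Origin: centre of its underside, on the bench; x and y along its edges, z up
- loading_cap: steel loading cap, 56 mm in diameter, 29 mm high: a round body 15 mm high with a round centre knob on top, 23 mm in diameter and from 15 to 29 mm high; about 0.35 kg. Stands on the pan at the start. Origin: centre of its underside; z up out of the knob
- tin: closed round aluminium moisture tin, 56 mm in diameter, 32 mm high, the fixed lid (56 mm) being its upper 10 mm and the wall below 53 mm; about 0.12 kg. Stands on the bench beside the balance, in one of three places. Origin: centre of its underside; z up
- slide_box: bystander: flat dark grey box, 60 (x) x 90 (y) x 30 mm, loose. Origin: centre of its underside
- tape_roll: bystander: roll of black tape lying flat, 62 mm in diameter, 19 mm high, loose. Origin: centre of its underside
There are look-alikes about, which are no part of the job. Leave any blue look-alike of the tin alone. Leave any orange look-alike of the loading_cap alone.

How it is judged:
On the way, in this order (a step that is already met when the one before it is completed fails the run):
1. the loading cap stands upright on the mat, let go (x of loading_cap in the frame of mat between -0.045 and 0.045 m and y of loading_cap in the frame of mat between -0.045 and 0.045 m and z of loading_cap in the frame of mat between 0.001 and 0.009 m and angle between loading_cap's own z axis and vertical below 0.1 rad and linear speed of loading_cap below 0.02 m/s and contact force between loading_cap and the arm below 0.3 N and contact force between loading_cap and the fingers below 0.3 N), for 0.2 s.
2. the wide key is pressed with more than 4 N for 0.1 s, the pan being empty (contact force between zero_key and anything else above 4 N and horizontal distance between each of tin, loading_cap and pan above 0.09 m), for 0.1 s.
3. the tin stands in the middle of the pan, let go (horizontal distance between tin and pan below 0.025 m and z of tin in the frame of pan between -0.004 and 0.005 m and angle between tin's own z axis and vertical below 0.1 rad and linear speed of tin below 0.02 m/s and contact force between tin and the fingers below 0.3 N), for 0.2 s.
At the end, for the whole second after the job is handed in: The loading cap stands upright (0.1 rad) on the mat, centre within 45 mm of the mat's centre along each edge; the tin stands upright (0.1 rad) on the pan, centre within 25 mm of the pan's centre; both are let go and at rest (under 20 mm/s); the wide key is free (under 0.5 N) (all of step 1 and all of step 3 and contact force between zero_key and anything else below 0.5 N); the robot touches nothing.
It fails at once if the wide key takes more than 20 N (contact force between zero_key and anything else above 20 N).
It fails at once if a round key is pressed (over 2 N) (contact force between any of round_key_1, round_key_2 and anything else above 2 N).
It fails at once if the wide key is pressed (over 2 N) while the tin stands on the pan (horizontal distance between tin and pan below 0.025 m and z of tin in the frame of pan between -0.004 and 0.005 m and angle between tin's own z axis and vertical below 0.1 rad and contact force between zero_key and anything else above 2 N).
It fails at once if the pan is loaded with more than 25 N (contact force between pan and anything else above 25 N).
It fails at once if the grey box or the tape roll is shifted by more than 20 mm (distance of any of slide_box, tape_roll from where it was at the start of the episode above 0.02 m).
It also fails if it takes over 72 s, if anything falls off the work surface, if the arm or the gripper's body presses on something with over 40 N, if the wrist force passes 120 N, or if a joint passes its speed limit or range.

## Working session

There is one attempt and no reset: what is moved stays moved. The work goes in short steps, Python scripts to look and compute and a tool call to move; the robot and the scene stay as the last step left them, time stands still between calls to the robot, and variables do not carry over. Pictures are saved under pics/ and viewed, and the job is handed in when it is done.

Besides the shell and the picture viewer there is one more tool, called after "Call:" as name([rows], argument=value, ...), one row to a line, values as JSON. step_arm: Moves the arm, as the interface text tells. Its arguments: {"type":"object","properties":{"series":{"type":"array"},"squeeze":{"type":"number"}},"required":["series"]}

```bash
mkdir -p pics; ls
cat > h.py <<'E'
import numpy as np, cv2
from cell import observe, eyes, arm
from scipy.spatial.transform import Rotation as R
def grab(n,name):
    cp=eyes.camera_params(n); im,d=eyes.get_image(n)
    cv2.imwrite(f'pics/{name}.png',im[:,:,::-1]); np.savez(f'pics/{name}.npz',im=im,d=d,K=cp['intrinsics'],p=cp['position'],a=np.array(cp['attitude']))
    return im,d,cp
def rot(a):
    a=np.array(a); 
    return a if a.shape==(3,3) else R.from_rotvec(a).as_matrix() if a.shape==(3,) else R.from_quat(a).as_matrix()
def cloud(name):
    z=np.load(f'pics/{name}.npz'); K=z['K'];d=z['d'];v,u=np.mgrid[:d.shape[0],:d.shape[1]]
    c=np.stack([(u-K[0,2])/K[0,0]*d,(v-K[1,2])/K[1,1]*d,d],-1)
    return c@rot(z['a']).T+z['p'],z['im'],d
E
python3 - <<'E'
from h import *
print(observe())
for n in('scene','top','wrist'):
    im,d,cp=grab(n,n+'0'); print(n,cp)
E
```

```text
pics
{'clock': 0.0, 'joints': array([ 1.17440151,  0.43520761,  0.02497363,  1.5740797 , -0.01158336,
        1.13400324, -0.07514124]), 'dq': array([ 8.21120972e-05,  5.95055584e-04,  1.03722861e-03, -1.69215857e-03,
       -8.24867770e-04,  4.60932528e-04,  1.55993175e-03]), 'joint_efforts': array([ 4.18532190e-04, -6.67857385e+01,  9.84610990e-01, -3.14459467e+01,
       -6.08460652e-02,  4.32016351e-02,  2.20818333e-04]), 'position': array([ 0.18079395, -0.59777566,  0.23996125]), 'ee_rot': array([-3.10629189e+00, -4.59451276e-01,  5.97645512e-04]), 'force': array([-0.08961231, -0.45662345,  0.71997721]), 'ft_torque': array([ 0.01592967, -0.05839671,  0.01989105]), 'width': 1.0017949178231143}
scene {'intrinsics': array([[425.21013326,   0.        , 252.88164084],
       [  0.        , 425.21013326, 195.74154621],
       [  0.        ,   0.        ,   1.        ]]), 'position': array([-0.0420252 ,  0.83329093,  0.84626605]), 'attitude': array([-0.77310586,  2.47797847, -1.22420162])}
top {'intrinsics': array([[367.10674403,   0.        , 250.94987473],
       [  0.        , 367.10674403, 191.21050805],
       [  0.        ,   0.        ,   1.        ]]), 'position': array([ 0.44322524, -0.02174134,  1.08816243]), 'attitude': array([-2.17591211,  2.162159  , -0.09897183])}
wrist {'intrinsics': array([[297.31863964,   0.        , 252.35663822],
       [  0.        , 297.31863964, 197.21153567],
       [  0.        ,   0.        ,   1.        ]]), 'position': array([ 0.25984429, -0.57516181,  0.38472319]), 'attitude': array([ 2.31514753, -1.71699162, -0.2682902 ])}
```

View pics/top0.png

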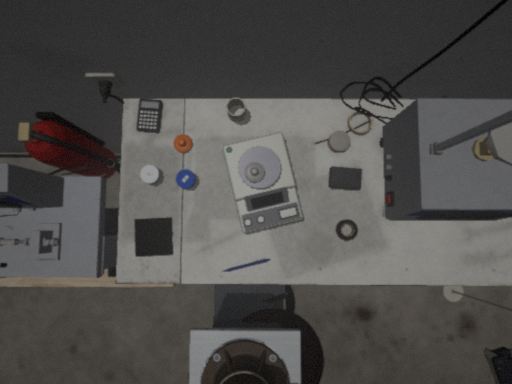

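View pics/scene0.png

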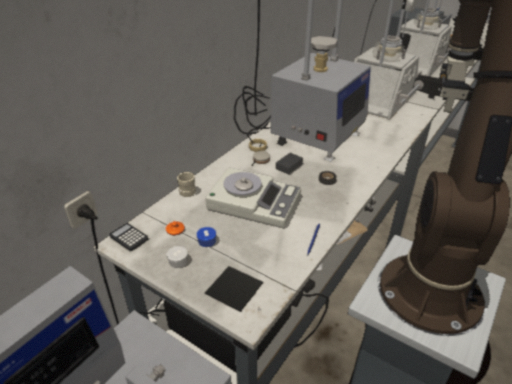

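Run:
```python
from h import *
t=cv2.imread('pics/top0.png'); s=cv2.imread('pics/scene0.png')
a=cv2.resize(t[90:270,120:250],None,fx=3.0,fy=3.0,interpolation=3)
b=cv2.resize(t[90:270,230:370],None,fx=3.0,fy=3.0,interpolation=3)
cv2.imwrite('pics/c1.png',np.hstack([a,b])[:, :800])
cv2.imwrite('pics/c2.png',cv2.resize(s[120:310,150:345],None,fx=3,fy=3,interpolation=3))
P,im,d=cloud('top0')
for n,(u,v) in dict(white=(150,175),blue=(186,180),orange=(183,144),grey=(339,142),cup=(237,107),tapehole=(347,230),box=(345,178),mat=(154,237),cap=(255,172),pan=(268,185),bal=(245,225),bench=(200,240),gantry=(480,60)).items(): print(n,P[v,u].round(4))
```

```text
white [0.5918 0.2793 0.029 ]
blue [0.5778 0.174  0.0284]
orange [0.6871 0.1877 0.0165]
grey [ 0.6952 -0.2752  0.0186]
cup [8.064e-01 2.900e-02 2.000e-04]
tapehole [ 0.4359 -0.2991 -0.0017]
box [ 0.5864 -0.2885  0.0284]
mat [0.4117 0.2693 0.0012]
cap [ 0.5915 -0.0265  0.102 ]
pan [ 0.5598 -0.0631  0.0707]
bal [0.4484 0.0009 0.0382]
bench [ 0.4038  0.1338 -0.0006]
gantry [ 0.84   -0.5569  0.2502]
```

View pics/c1.png

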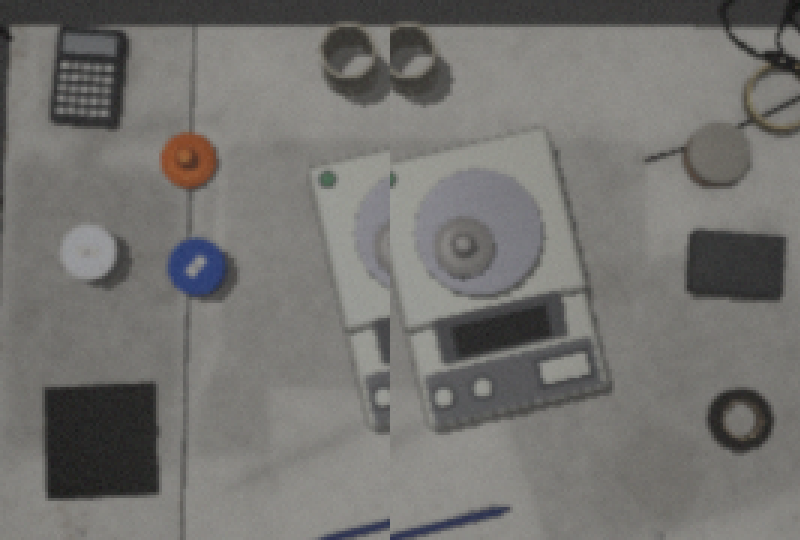

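View pics/c2.png

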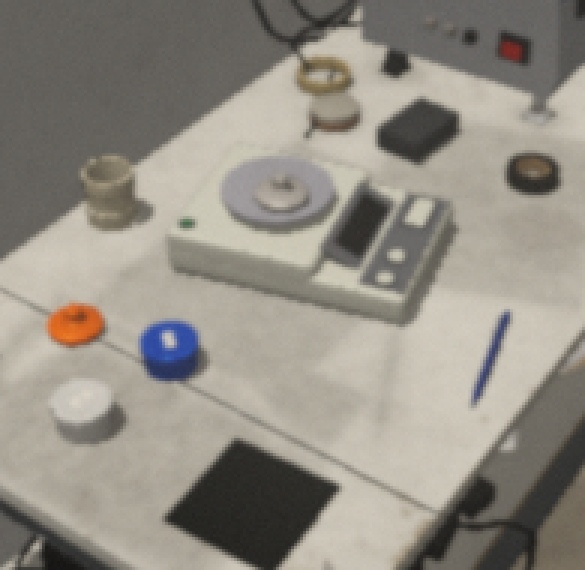

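Top view candidates: whitish disc (150,175), top about 30 mm high with a brighter lid; blue tin (186,180), a look-alike; grey-brown disc (339,142), only about 19 mm high. The aluminium one at (150,175) fits 32 mm, so it is the tin. The caps are the steel one on the pan (255,172) and the orange look-alike (183,144). The wide key is at (288,213), the mat at (154,237), the tape at (347,230) and the box at (345,178). Now the precise measurements.

Run:
```python
from h import *
P,im,d=cloud('top0')
def fit(mask,zl,zh,c,r,n):
    m=(d>0)&(P[...,2]>zl)&(P[...,2]<zh)&(np.hypot(P[...,0]-c[0],P[...,1]-c[1])<r)
    q=P[m]; (cx,cy),rr=cv2.minEnclosingCircle(q[:,:2].astype(np.float32))
    print(n,m.sum(),'mean',q.mean(0).round(4),'enc',round(cx,4),round(cy,4),round(rr,4)); return q
fit(0,.020,.045,(.59,.279),.045,'tin')
fit(0,.010,.045,(.695,-.275),.045,'grey')
fit(0,.020,.045,(.578,.174),.045,'blue')
fit(0,.079,.12,(.59,-.0265),.045,'capall')
fit(0,.096,.12,(.59,-.0265),.04,'knob')
fit(0,.064,.12,(.59,-.04),.075,'pan')
# ray-plane for pixels
z=np.load('pics/top0.npz');K=z['K'];Rm=rot(z['a'])
def pix(u,v,h):
    r=Rm@np.array([(u-K[0,2])/K[0,0],(v-K[1,2])/K[1,1],1]); return z['p']+r*(h-z['p'][2])/r[2]
# mat: dark
g=im.max(-1).astype(int)
sub=np.zeros_like(g,bool); sub[205:265,125:182]=1
m=(sub&(g<50)).astype(np.uint8); 
cnt=max(cv2.findContours(m,0,1)[0],key=cv2.contourArea); rc=cv2.minAreaRect(cnt); print(rc)
for b in cv2.boxPoints(rc): print(pix(*b,.004).round(4))
print('matc',pix(*rc[0],.004))
# balance outline
m=((P[...,2]>.034)&(P[...,2]<.062)&(abs(P[...,0]-.53)<.2)&(abs(P[...,1]+.05)<.14)).astype(np.uint8)
q=P[m>0]; q=q[:, :2].astype(np.float32); rc=cv2.minAreaRect(q); print('bal',rc, cv2.boxPoints(rc).round(4))
crop=im[180:245,220:320]
cv2.imwrite('pics/c3.png',cv2.resize(crop[:,:,::-1],None,fx=8,fy=8,interpolation=3))
```

```text
tin 301 mean [0.5949 0.2827 0.0298] enc 0.595 0.2847 0.0291
grey 348 mean [ 0.6988 -0.275   0.016 ] enc 0.7003 -0.2691 0.0375
blue 299 mean [0.5808 0.1773 0.03  ] enc 0.5811 0.1777 0.0284
capall 278 mean [ 0.5937 -0.0227  0.0842] enc 0.5943 -0.0223 0.0277
knob 30 mean [ 0.5947 -0.0227  0.0985] enc 0.5949 -0.0227 0.0086
pan 1369 mean [ 0.6079 -0.0369  0.0734] enc 0.6104 -0.0368 0.0599
((153.28472900390625, 236.4720001220703), (36.36967086791992, 35.79860305786133), 87.95458984375)
[0.4643 0.3271 0.004 ]
[0.4687 0.2215 0.004 ]
[0.3628 0.2148 0.004 ]
[0.3584 0.3193 0.004 ]
matc [0.41329165 0.27065857 0.004     ]
bal ((0.5718952417373657, -0.04631709307432175), (0.2596970498561859, 0.18005609512329102), 13.868185997009277) [[ 0.4243  0.01  ]
 [ 0.4674 -0.1648]
 [ 0.7195 -0.1026]
 [ 0.6764  0.0722]]
```

View pics/c3.png

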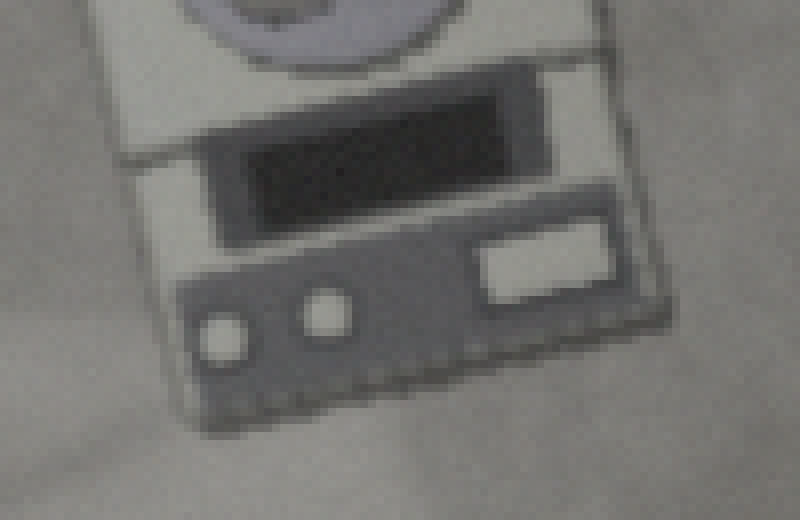

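Call:
step_arm([
  [[0.06,0.413,0.575,0,-3],[0.06,0.413,0.575,0,-3],[0.06,0.413,0.575,0,-3],[0.06,0.413,0.575,0,-3],[0.06,0.413,0.575,0,-3],[0.06,0.413,0.575,0,-3],[0.06,0.413,0.575,0,-3],[0.06,0.413,0.575,0,-3],[0.06,0.413,0.575,0,-3],[0.06,0.413,0.575,0,-3],[0.06,0.413,0.575,0,-3],[0.06,0.413,0.575,0,-3],[0.06,0.413,0.575,0,-3],[0.06,0.413,0.575,0,-3],[0.06,0.413,0.575,0,-3],[0.06,0.413,0.575,0,-3],[0.06,0.413,0.575,0,-3],[0.06,0.413,0.575,0,-3],[0.06,0.413,0.575,0,-3],[0.06,0.413,0.575,0,-3]],
], squeeze=20)

```text
clock: 1.82
position: [0.5935, -0.0231, 0.2396]
ee_rot: [-3.118, -0.379, 0.002]
force: [0.0, -0.1, -0.7]
width: 0.651
```

```bash
cat >> h.py <<'E'
def fcloud(name):
    z=np.load(f'pics/{name}.npz'); K=z['K'];d=z['d'];v,u=np.mgrid[:d.shape[0],:d.shape[1]]
    x=(u-K[0,2])/K[0,0];y=(v-K[1,2])/K[1,1];th=np.hypot(x,y)+1e-9
    s=np.tan(th)/th*d
    return np.stack([x*s,y*s,d],-1)@rot(z['a']).T+z['p'],z['im'],d
def fpix(name,u,v,h):
    z=np.load(f'pics/{name}.npz'); K=z['K'];x=(u-K[0,2])/K[0,0];y=(v-K[1,2])/K[1,1];th=np.hypot(x,y)+1e-9
    r=rot(z['a'])@np.array([np.sin(th)*x/th,np.sin(th)*y/th,np.cos(th)]); return z['p']+r*(h-z['p'][2])/r[2]
def fit(P,d,zl,zh,c,r,n):
    m=(d>0)&(P[...,2]>zl)&(P[...,2]<zh)&(np.hypot(P[...,0]-c[0],P[...,1]-c[1])<r)
    q=P[m]
    if len(q)<5: print(n,len(q)); return
    (cx,cy),rr=cv2.minEnclosingCircle(q[:,:2].astype(np.float32))
    print(n,m.sum(),'mean',q.mean(0).round(4),'enc',round(cx,4),round(cy,4),round(rr,4)); return q
E
python3 - <<'E'
from h import *
print(observe()['position'])
grab('wrist','w1')
P,im,d=fcloud('w1')
fit(P,d,.096,.12,(.594,-.0227),.03,'knob')
fit(P,d,.082,.12,(.594,-.0227),.045,'cap')
fit(P,d,.066,.12,(.61,-.037),.075,'pan')
fit(P,d,.022,.045,(.595,.283),.045,'tin')
fit(P,d,.022,.045,(.581,.177),.045,'blue')
m=(abs(P[...,0]-.485)<.018)&(abs(P[...,1]+.119)<.03)&(P[...,2]>.0405)&(P[...,2]<.06);print('key',P[m].mean(0),m.sum())
E
```

```text
[ 0.59350918 -0.02314125  0.23956273]
knob 244 mean [ 0.5974 -0.0257  0.1001] enc 0.5967 -0.0259 0.009
cap 1775 mean [ 0.5982 -0.0254  0.0864] enc 0.5971 -0.0259 0.0277
pan 9207 mean [ 0.6151 -0.0384  0.0751] enc 0.6125 -0.0397 0.0603
tin 990 mean [0.5987 0.2771 0.0312] enc 0.598 0.2803 0.0291
blue 1309 mean [0.5853 0.1728 0.0315] enc 0.5841 0.1747 0.0286
key [ 0.48522819 -0.10817179  0.04269701] 263
```

View pics/w1.png

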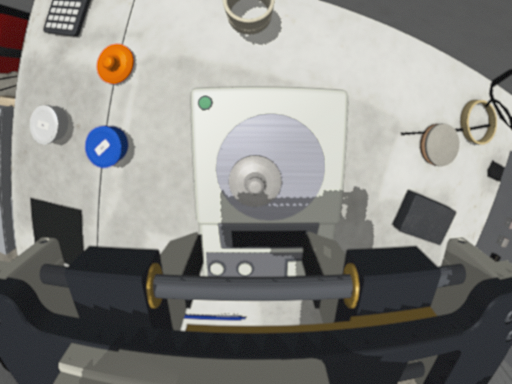

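The wrist view shows the steel cap with its knob at (256,184) on the pan. It agrees with the top camera to about 3 mm. Descending partway and rechecking.

Call:
step_arm([
  [[0.06,0.0025,-0.0015,-0.05,0],[0.06,0.0025,-0.0015,-0.09,0],[0.06,0.0025,-0.0015,-0.1,0],[0.06,0.0025,-0.0015,-0.1,0],[0.06,0.0025,-0.0015,-0.1,0]],
])

```text
clock: 2.28
position: [0.595, -0.027, 0.1396]
ee_rot: [-3.119, -0.373, 0.005]
force: [0.5, -0.1, 1.7]
width: 0.655
```

Run:
```python
from h import *
print(observe()['position'])
grab('wrist','w2')
P,im,d=fcloud('w2')
fit(P,d,.096,.12,(.594,-.0227),.018,'knob')
fit(P,d,.082,.12,(.594,-.0227),.035,'cap')
fit(P,d,.066,.12,(.61,-.037),.075,'pan')
```

```text
[ 0.59503903 -0.02704417  0.139641  ]
knob 496 mean [ 0.5983 -0.0254  0.1001] enc 0.597 -0.0257 0.0092
cap 3414 mean [ 0.5998 -0.0252  0.0866] enc 0.5977 -0.0254 0.0276
pan 17533 mean [ 0.6182 -0.0366  0.0752] enc 0.6125 -0.0396 0.0602
```

View pics/w2.png

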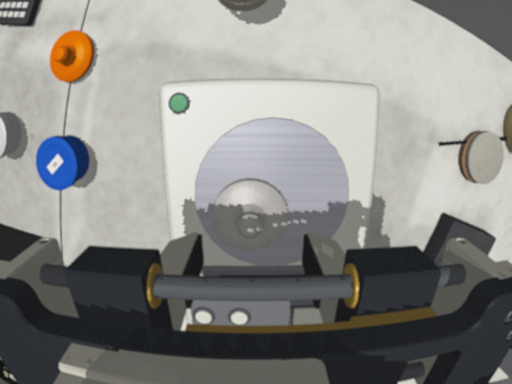

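Call:
step_arm([
  [[0.06,0.0015,0.002,-0.02,0],[0.06,0.0015,0.002,-0.036,0],[0.06,0.0015,0.002,-0.036,0],[0.06,0.0015,0.002,-0.036,0],[0.015,0.0015,0.002,-0.036,0],[0.015,0.0015,0.002,-0.036,0],[0.015,0.0015,0.002,-0.036,0],[0.015,0.0015,0.002,-0.036,0],[0.015,0.0015,0.002,-0.036,0],[0.015,0.0015,0.002,-0.036,0],[0.015,0.0015,0.002,-0.036,0],[0.015,0.0015,0.002,-0.036,0]],
], squeeze=30)

```text
clock: 3.33
position: [0.5977, -0.0245, 0.105]
ee_rot: [-3.119, -0.374, 0.0]
force: [-0.6, 0.9, -0.7]
width: 0.184
```

Call:
step_arm([
  [[0.005,0,0,-0.002,0],[0.005,0,0,-0.002,0],[0.005,0,0,-0.002,0]],
])

```text
clock: 3.58
position: [0.5978, -0.0245, 0.1034]
ee_rot: [3.119, 0.374, -0.0]
force: [-2.4, 0.9, 8.5]
width: 0.181
```

Run:
```python
from h import *
s=observe();print(s['position'],s['width'],s['force'])
for n in('scene','top','wrist'): grab(n,n+'3')
t=cv2.imread('pics/top3.png'); s=cv2.imread('pics/scene3.png')
a=cv2.resize(t[120:240,210:310],None,fx=4,fy=4,interpolation=3)
b=cv2.resize(s[130:250,180:280],None,fx=4,fy=4,interpolation=3)
cv2.imwrite('pics/c4.png',np.hstack([a,b]))
```

```text
[ 0.59778728 -0.02449337  0.10342166] 0.18094610266501895 [-2.41894936  0.85589872  8.47177414]
```

View pics/c4.png

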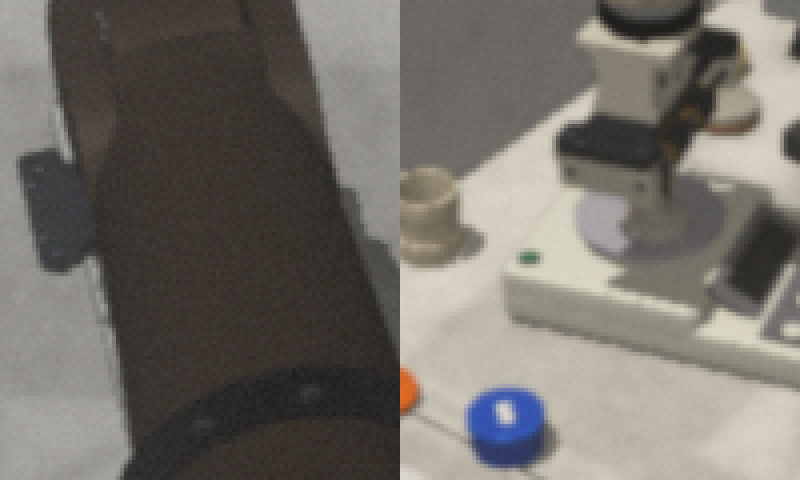

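View pics/wrist3.png

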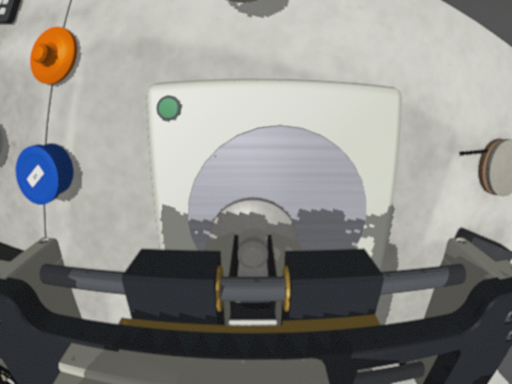

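Call:
step_arm([
  [[0.005,0,0,0.004,0],[0.005,0,0,0.01,0],[0.005,0,0,0.02,0],[0.005,0,0,0.03,0],[0.005,0,0,0.03,0],[0.005,0,0,0.03,0]],
])

```text
clock: 4.23
position: [0.5983, -0.0245, 0.1344]
ee_rot: [3.119, 0.374, 0.003]
force: [0.3, -0.7, -4.3]
width: 0.186
```

Run:
```python
from h import *
s=observe();print(s['position'],s['width'],s['force'])
grab('wrist','w4');grab('scene','s4')
s=cv2.imread('pics/s4.png')
b=cv2.resize(s[130:250,200:300],None,fx=5,fy=5,interpolation=3)
cv2.imwrite('pics/c5.png',b)
```

```text
[ 0.59834955 -0.02447876  0.13441454] 0.1864987926571222 [ 0.31947811 -0.7210051  -4.34510726]
```

View pics/c5.png

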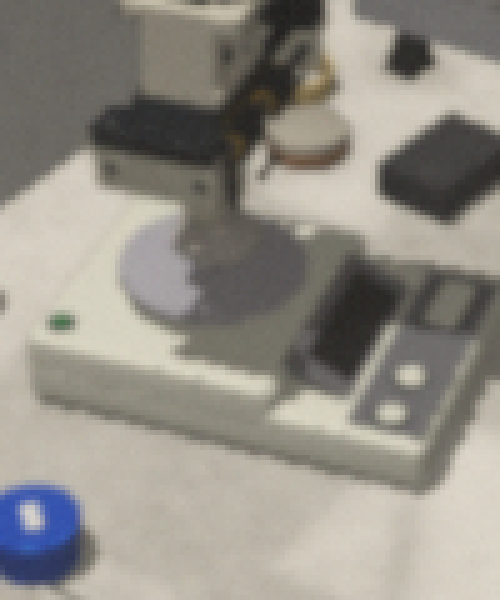

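View pics/w4.png

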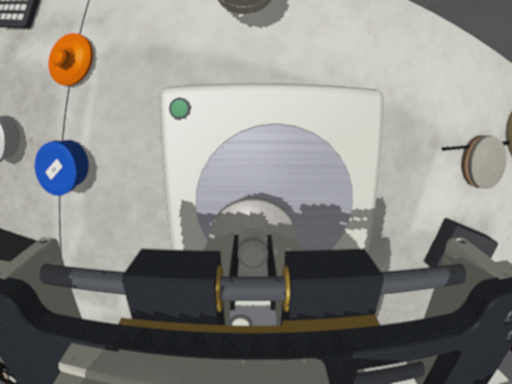

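Call:
step_arm([
  [[0.005,-0.0,0.0,0.03,0],[0.005,-0.018,0.03,0.03,0],[0.005,-0.036,0.058,0.03,0],[0.005,-0.055,0.088,0.03,0],[0.005,-0.073,0.117,0.03,0],[0.005,-0.091,0.147,0.03,0],[0.005,-0.109,0.176,0.02,0],[0.005,-0.127,0.205,0.0,0],[0.005,-0.146,0.235,-0.02,0],[0.005,-0.164,0.264,-0.03,0],[0.005,-0.182,0.2935,-0.04,0],[0.005,-0.182,0.2935,-0.06,0],[0.005,-0.182,0.2935,-0.075,0],[0.005,-0.182,0.2935,-0.085,0],[0.005,-0.182,0.2935,-0.088,0],[0.005,-0.182,0.2935,-0.088,0],[0.005,-0.182,0.2935,-0.088,0]],
])

```text
clock: 5.75
position: [0.4161, 0.2687, 0.0457]
ee_rot: [3.119, 0.372, -0.0]
force: [-0.7, -0.3, -4.1]
width: 0.185
```

Run:
```python
from h import *
s=observe();print(s['position'],s['width'],s['force'])
grab('scene','s5')
s=cv2.imread('pics/s5.png')
b=cv2.resize(s[220:330,170:300],None,fx=5,fy=5,interpolation=3)
cv2.imwrite('pics/c6.png',b)
```

```text
[0.41605579 0.26869029 0.04567054] 0.18480603692176759 [-0.65543483 -0.2902748  -4.11788506]
```

View pics/c6.png

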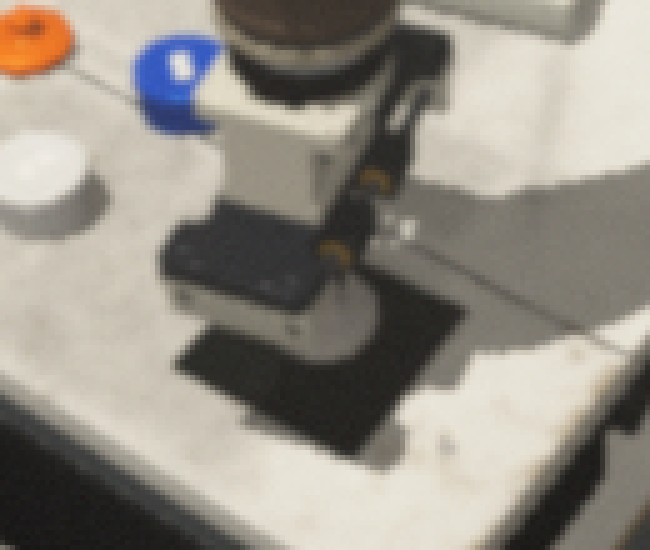

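Call:
step_arm([
  [[0.005,0,0,-0.003,0],[0.005,0,0,-0.006,0],[0.005,0,0,-0.008,0],[0.005,0,0,-0.009,0],[0.005,0,0,-0.009,0]],
])

```text
clock: 6.22
position: [0.4165, 0.2689, 0.0376]
ee_rot: [-3.119, -0.372, -0.002]
force: [-2.0, -2.4, 7.3]
width: 0.184
```

Call:
step_arm([
  [[0.005,0,0,0.0005,0],[0.03,0,0,0.0005,0],[0.05,0,0,0.0005,0],[0.06,0,0,0.0005,0],[0.06,0,0,0.0005,0],[0.06,0,0,0.0005,0],[0.06,0,0,0.01,0],[0.06,0,0,0.03,0],[0.06,0,0,0.06,0],[0.06,0,0,0.09,0],[0.06,0,0,0.1,0],[0.06,0,0,0.1,0],[0.06,0,0,0.1,0]],
])

```text
clock: 7.3
position: [0.4168, 0.2689, 0.1382]
ee_rot: [-3.119, -0.372, -0.004]
force: [-0.5, 0.1, -1.4]
width: 0.652
```

Run:
```python
from h import *
s=observe();print(s['position'],s['width'],s['force'])
grab('wrist','w6')
P,im,d=fcloud('w6')
fit(P,d,.028,.06,(.416,.269),.035,'knob')
fit(P,d,.012,.06,(.416,.269),.05,'cap')
fit(P,d,.022,.045,(.595,.283),.045,'tin')
fit(P,d,.022,.045,(.581,.177),.045,'blue')
cv2.imwrite('pics/c7.png',cv2.resize(im[:300,:,::-1],None,fx=1.5,fy=1.5))
```

```text
[0.4168384  0.26889538 0.13819187] 0.6523296071997207 [-0.53109586  0.06322501 -1.44435383]
knob 302 mean [0.4166 0.2676 0.0329] enc 0.4159 0.2674 0.0091
cap 2600 mean [0.418  0.2679 0.0184] enc 0.4159 0.2674 0.0282
tin 1592 mean [0.5843 0.2781 0.0314] enc 0.5937 0.2797 0.0281
blue 2654 mean [0.5824 0.1778 0.0316] enc 0.5845 0.1757 0.0291
```

View pics/c7.png

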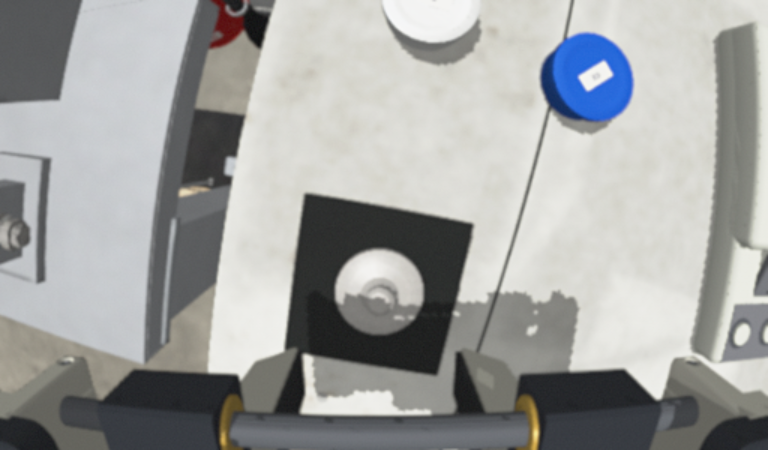

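Cap stands centred on the mat (knob ~(380,297) in the 1.5x crop). Now over the wide key, jaws shut.

Call:
step_arm([
  [[0.06,0.069,-0.39,0.02,0],[0.03,0.069,-0.39,0.02,0],[0.0,0.069,-0.39,0.02,0],[0.0,0.069,-0.39,0.02,0],[0.0,0.069,-0.39,0.02,0],[0.0,0.069,-0.39,0.02,0],[0.0,0.069,-0.39,0.02,0],[0.0,0.069,-0.39,0.02,0],[0.0,0.069,-0.39,0.02,0],[0.0,0.069,-0.39,0.02,0],[0.0,0.069,-0.39,0.02,0],[0.0,0.069,-0.39,0.02,0],[0.0,0.069,-0.39,0.02,0],[0.0,0.069,-0.39,0.02,0]],
], squeeze=10)

```text
clock: 8.52
position: [0.4848, -0.1198, 0.1566]
ee_rot: [-3.118, -0.375, 0.0]
force: [-0.3, 0.0, 0.7]
width: 0.007
```

Run:
```python
from h import *
s=observe();print(s['position'],s['ee_rot'],s['width'],s['force'])
grab('wrist','w7');grab('scene','s7')
P,im,d=cloud('s7')
s=im[:,:,::-1]
b=cv2.resize(s[150:250,220:340],None,fx=5,fy=5,interpolation=3)
cv2.imwrite('pics/c8.png',b)
```

```text
[ 0.4847828  -0.11979236  0.15656051] [-3.11811891e+00 -3.75432028e-01  4.13900469e-04] 0.007493656178870874 [-0.27909077  0.02830146  0.71314193]
```

View pics/c8.png

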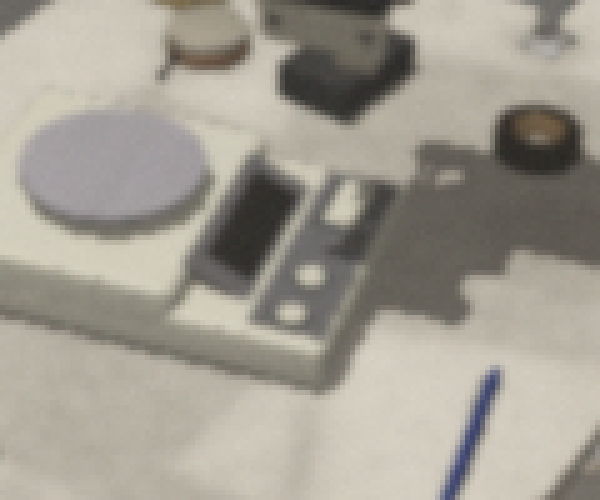

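View pics/w7.png

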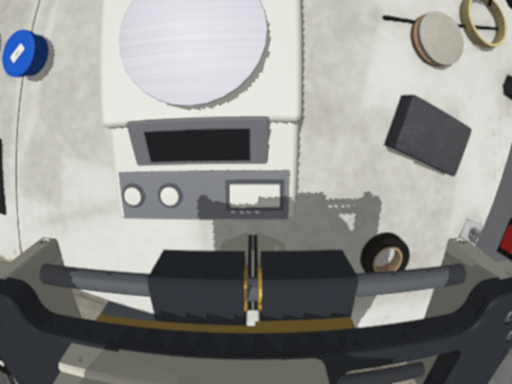

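Run:
```python
from h import *
for p in [(228,183),(285,183),(285,209),(228,209),(256.5,196)]: print(fpix('w7',*p,.0425).round(4))
print(fpix('w7',170,195.5,.0425),fpix('w7',132.5,195.5,.0425))
```

```text
[ 0.4927 -0.0962  0.0425]
[ 0.505  -0.1462  0.0425]
[ 0.4809 -0.153   0.0425]
[ 0.4683 -0.1016  0.0425]
[ 0.4869 -0.1242  0.0425]
[ 0.46810051 -0.04552797  0.0425    ] [ 0.45896495 -0.00807472  0.0425    ]
```

Call:
step_arm([
  [[0.0,0.001,-0.002,-0.03,0],[0.0,0.001,-0.002,-0.06,0],[0.0,0.001,-0.002,-0.085,0],[0.0,0.001,-0.002,-0.093,0],[0.0,0.001,-0.002,-0.094,0],[0.0,0.001,-0.002,-0.094,0]],
])

```text
clock: 9.12
position: [0.4863, -0.1214, 0.0633]
ee_rot: [-3.118, -0.377, -0.0]
force: [0.5, -0.1, 0.7]
width: 0.006
```

Run:
```python
from h import *
s=observe();print(s['position'],s['width'],s['force'])
grab('scene','s8');P,im,d=cloud('s8')
s=im[:,:,::-1]
b=cv2.resize(s[150:250,220:340],None,fx=6,fy=6,interpolation=3)
cv2.imwrite('pics/c9.png',b)
print(observe()['force'])
```

```text
[ 0.48626419 -0.12138918  0.06329416] 0.0058008927339083804 [ 0.45527097 -0.08546125  0.69297945]
[-0.38080765  0.11548588 -0.14126119]
```

View pics/c9.png

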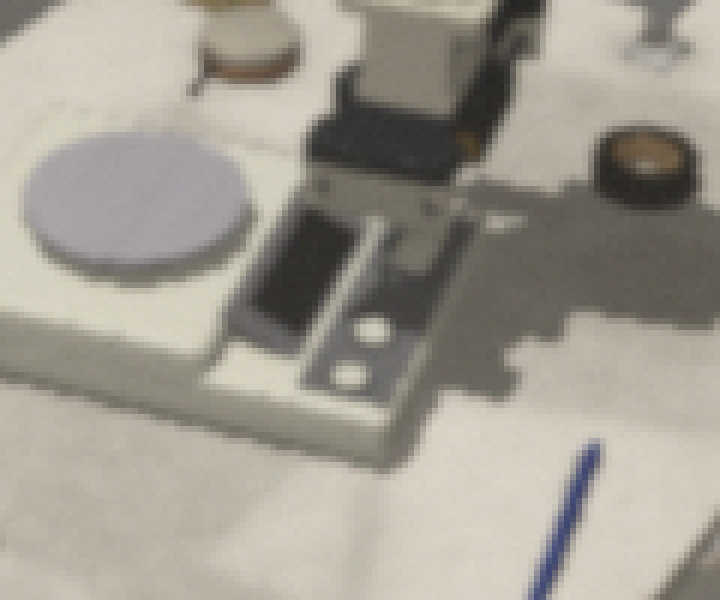

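Call:
step_arm([
  [[0.0,0,0,-0.003,0],[0.0,0,0,-0.006,0],[0.0,0,0,-0.006,0],[0.0,0,0,-0.006,0]],
])

```text
clock: 9.5
position: [0.487, -0.1217, 0.0584]
ee_rot: [-3.119, -0.377, -0.003]
force: [-0.1, 0.5, 0.4]
width: 0.008
```

Call:
step_arm([
  [[0.0,0,0,-0.001,0],[0.0,0,0,-0.002,0],[0.0,0,0,-0.002,0],[0.0,0,0,-0.002,0]],
])

```text
clock: 9.83
position: [0.4872, -0.1218, 0.0565]
ee_rot: [3.119, 0.377, 0.004]
force: [0.7, -0.8, 0.9]
width: 0.002
```

Call:
step_arm([
  [[0.0,0,0,-0.001,0],[0.0,0,0,-0.001,0],[0.0,0,0,-0.001,0]],
])

```text
clock: 10.08
position: [0.4873, -0.1218, 0.0556]
ee_rot: [3.119, 0.377, 0.004]
force: [-0.9, 0.5, 4.7]
width: 0.004
```

Call:
step_arm([
  [[0.0,0,0,-0.0007,0],[0.0,0,0,-0.0007,0],[0.0,0,0,-0.0007,0],[0.0,0,0,-0.0007,0]],
])

```text
clock: 10.42
position: [0.4873, -0.1218, 0.0551]
ee_rot: [3.119, 0.377, 0.004]
force: [-1.0, -0.3, 6.0]
width: 0.005
```

Run:
```python
from h import *
s=observe();print(s['position'],s['force'],s['clock'])
```

```text
[ 0.48728949 -0.12178283  0.05510632] [-1.01312991 -0.29971903  5.99542219] 10.4167
```

Call:
step_arm([
  [[0.0,0,0,-0.0006,0],[0.0,0,0,-0.0006,0],[0.0,0,0,-0.0006,0],[0.0,0,0,-0.0006,0]],
])

```text
clock: 10.75
position: [0.4873, -0.1218, 0.0548]
ee_rot: [3.119, 0.377, 0.004]
force: [-2.1, 0.1, 7.1]
width: 0.003
```

Run:
```python
from h import *
s=observe();print(s['position'],s['force'],s['clock'])
grab('scene','s9');im=cv2.imread('pics/s9.png')
cv2.imwrite('pics/c10.png',cv2.resize(im[150:250,220:340],None,fx=6,fy=6,interpolation=3))
print(observe()['force'])
```

```text
[ 0.48726899 -0.12178881  0.05478822] [-2.13326813  0.08072265  7.12468145] 10.75
[-2.62422947  0.64216892  7.79564755]
```

View pics/c10.png

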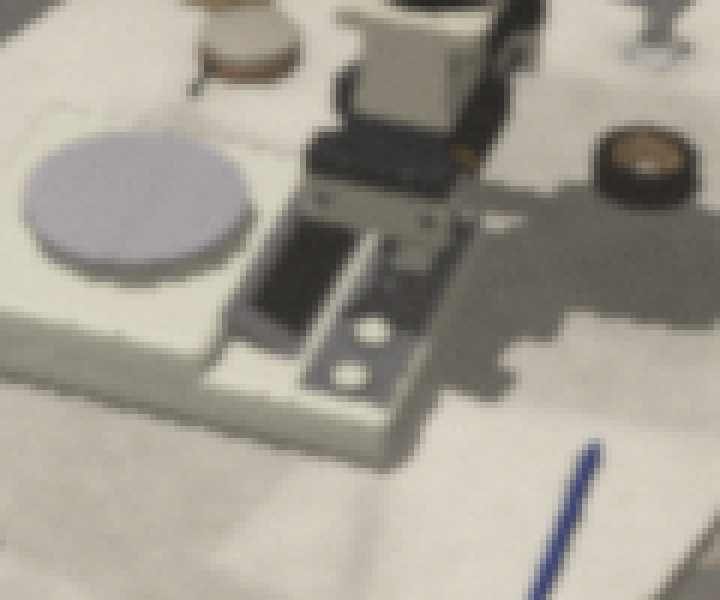

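Force ~7 N at a 1.7 mm travel, matching the key's spring. Lifting straight off, then over to the tin with the jaws turned along x (clear of the blue one).

Call:
step_arm([
  [[0.0,0,0,0.02,0],[0.0,0,0,0.055,0],[0.0,0,0,0.09,0],[0.03,0.02,0.06,0.12,8],[0.06,0.108,0.403,0.12,75],[0.085,0.108,0.403,0.12,75],[0.085,0.108,0.403,0.12,75],[0.085,0.108,0.403,0.12,75],[0.085,0.108,0.403,0.12,75],[0.085,0.108,0.403,0.12,75],[0.085,0.108,0.403,0.12,75],[0.085,0.108,0.403,0.12,75],[0.085,0.108,0.403,0.12,75],[0.085,0.108,0.403,0.12,75],[0.085,0.108,0.403,0.12,75],[0.085,0.108,0.403,0.12,75],[0.085,0.108,0.403,0.12,75]],
])

```text
clock: 12.22
position: [0.5953, 0.2796, 0.1742]
ee_rot: [-2.248, -2.194, -0.001]
force: [-0.1, -0.1, 0.4]
width: 0.92
```

Run:
```python
from h import *
s=observe();print(s['position'],s['ee_rot'],s['width'],s['joints'].round(2))
grab('wrist','w10')
P,im,d=fcloud('w10')
fit(P,d,.022,.045,(.595,.283),.045,'tin')
fit(P,d,.022,.045,(.581,.177),.045,'blue')
```

```text
[0.59528319 0.27961722 0.17421654] [-2.24788669e+00 -2.19354287e+00 -1.42345880e-03] 0.9196376301486381 [-0.17  0.61 -0.56  1.53  0.34  1.1  -0.83]
tin 2419 mean [0.5981 0.2823 0.0319] enc 0.5982 0.2809 0.0284
blue 1007 mean [0.5847 0.1896 0.0312] enc 0.5846 0.1795 0.0277
```

View pics/w10.png

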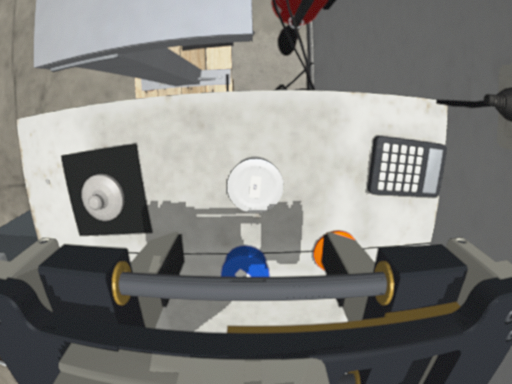

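The wrist view confirms the tin: a pale round lid at (254,184), radius 28 mm and top at z = 0.032 m. The blue look-alike is at (245,262) and the orange cap at (333,248). Descending on the tin.

Call:
step_arm([
  [[0.085,0.0015,0.002,-0.035,0],[0.085,0.0015,0.002,-0.07,0],[0.085,0.0015,0.002,-0.105,0],[0.085,0.0015,0.002,-0.13,0],[0.085,0.0015,0.002,-0.145,0],[0.085,0.0015,0.002,-0.146,0],[0.085,0.0015,0.002,-0.146,0],[0.07,0.0015,0.002,-0.146,0],[0.05,0.0015,0.002,-0.146,0],[0.05,0.0015,0.002,-0.146,0],[0.05,0.0015,0.002,-0.146,0],[0.05,0.0015,0.002,-0.146,0],[0.05,0.0015,0.002,-0.146,0],[0.05,0.0015,0.002,-0.146,0],[0.05,0.0015,0.002,-0.146,0]],
], squeeze=15)

```text
clock: 13.52
position: [0.5973, 0.2815, 0.0292]
ee_rot: [-2.249, -2.194, -0.003]
force: [-0.8, -1.0, 6.5]
width: 0.599
```

Call:
step_arm([
  [[0.05,0,0,0.004,0],[0.05,0,0,0.012,0],[0.05,0,0,0.04,0],[0.05,0,0,0.08,0],[0.05,0,0,0.12,0],[0.05,0,0,0.12,0],[0.05,0,0,0.12,0]],
])

```text
clock: 14.1
position: [0.5986, 0.2827, 0.1526]
ee_rot: [2.248, 2.193, 0.012]
force: [0.1, 0.3, -1.1]
width: 0.597
```

Run:
```python
from h import *
s=observe();print(s['position'],s['width'],s['force'])
grab('wrist','w11');grab('scene','s11')
P,im,d=fcloud('w11')
p=s['position'];print('tin top'); fit(P,d,p[2]-.012,p[2]+.02,p[:2],.036,'t')
fit(P,d,.066,.09,(.61,-.037),.075,'pan')
a=cv2.imread('pics/w11.png')[100:340,100:400];b=cv2.imread('pics/s11.png')[170:300,130:270]
cv2.imwrite('pics/c11.png',np.hstack([cv2.resize(a,(400,320)),cv2.resize(b,(345,320))]))
```

```text
[0.59862204 0.28270276 0.1526049 ] 0.5967238509331358 [ 0.06037745  0.27195779 -1.14090699]
tin top
t 6925 mean [0.5988 0.291  0.1556] enc 0.5989 0.2921 0.0348
pan 0
```

View pics/c11.png

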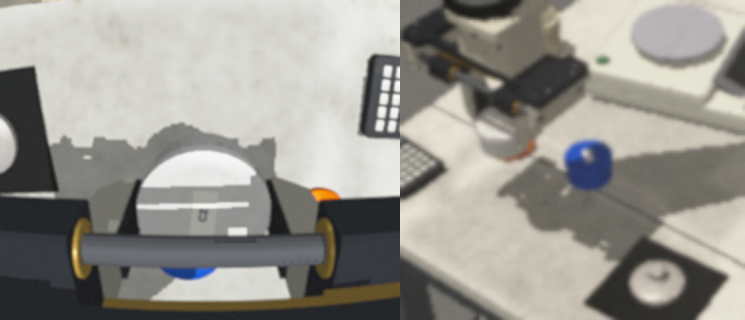

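Call:
step_arm([
  [[0.05,0.001,-0.015,0.01,0],[0.05,0.002,-0.045,0.01,0],[0.05,0.003,-0.08,0.01,0],[0.05,0.005,-0.115,0.01,0],[0.05,0.006,-0.15,0.01,0],[0.05,0.007,-0.185,0.01,0],[0.05,0.009,-0.22,0.01,0],[0.05,0.01,-0.255,0.01,0],[0.05,0.012,-0.285,0.01,0],[0.05,0.0125,-0.31,0.01,0],[0.05,0.0125,-0.3205,0.0,0],[0.05,0.0125,-0.3205,-0.015,0],[0.05,0.0125,-0.3205,-0.03,0],[0.05,0.0125,-0.3205,-0.04,0],[0.05,0.0125,-0.3205,-0.045,0],[0.05,0.0125,-0.3205,-0.045,0],[0.05,0.0125,-0.3205,-0.045,0]],
])

```text
clock: 15.62
position: [0.6094, -0.0388, 0.1036]
ee_rot: [-2.247, -2.194, -0.002]
force: [0.4, -0.1, -1.9]
width: 0.602
```

Run:
```python
from h import *
s=observe();print(s['position'],s['width'],s['force'])
grab('wrist','w12');grab('scene','s12')
a=cv2.imread('pics/w12.png')[60:340,100:400];b=cv2.imread('pics/s12.png')[150:250,190:310]
cv2.imwrite('pics/c12.png',np.hstack([cv2.resize(a,(400,373)),cv2.resize(b,(400,373))]))
```

```text
[ 0.60935676 -0.03879374  0.10356316] 0.6023222438906699 [ 0.44598538 -0.09959759 -1.94771617]
```

View pics/c12.png

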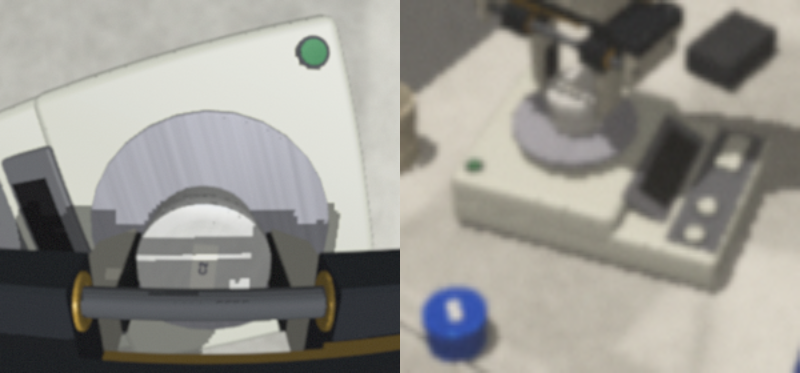

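Call:
step_arm([
  [[0.05,0.0015,0.0005,-0.001,0],[0.05,0.0015,0.0005,-0.002,0],[0.05,0.0015,0.0005,-0.002,0],[0.05,0.0015,0.0005,-0.002,0]],
])

```text
clock: 16.05
position: [0.6115, -0.0385, 0.1026]
ee_rot: [2.248, 2.194, 0.003]
force: [-0.5, -0.9, -0.6]
width: 0.599
```

Call:
step_arm([
  [[0.05,0,0,-0.001,0],[0.05,0,0,-0.001,0],[0.05,0,0,-0.001,0]],
])

```text
clock: 16.3
position: [0.6114, -0.0385, 0.1015]
ee_rot: [2.248, 2.194, 0.003]
force: [0.6, -0.1, -1.0]
width: 0.598
```

Call:
step_arm([
  [[0.05,0,0,-0.001,0],[0.05,0,0,-0.001,0],[0.05,0,0,-0.001,0]],
])

```text
clock: 16.55
position: [0.6115, -0.0385, 0.1007]
ee_rot: [2.248, 2.193, 0.003]
force: [-0.2, -0.7, 0.9]
width: 0.599
```

Call:
step_arm([
  [[0.05,0,0,-0.0005,0],[0.05,0,0,-0.0005,0],[0.05,0,0,-0.0005,0]],
])

```text
clock: 16.8
position: [0.6115, -0.0385, 0.1004]
ee_rot: [2.248, 2.193, 0.003]
force: [-2.3, -0.1, 3.6]
width: 0.6
```

Contact. Releasing and withdrawing upward.

Call:
step_arm([
  [[0.058,0,0,0.0,0],[0.065,0,0,0.0,0],[0.075,0,0,0.0,0],[0.085,0,0,0.0,0],[0.085,0,0,0.0,0],[0.085,0,0,0.0,0],[0.085,0,0,0.0,0],[0.085,0,0,0.01,0],[0.085,0,0,0.03,0],[0.085,0,0,0.06,0],[0.085,0,0,0.1,0],[0.085,0,0,0.13,0],[0.085,0,0,0.15,0],[0.085,0,0,0.15,0],[0.085,0,0,0.15,0]],
])

```text
clock: 18.05
position: [0.6122, -0.0383, 0.2524]
ee_rot: [2.246, 2.192, 0.007]
force: [0.3, -0.4, -0.6]
width: 0.926
```

Run:
```python
from h import *
s=observe();print(s['clock'],s['position'],s['width'],s['force'])
grab('wrist','w13');grab('scene','s13')
P,im,d=fcloud('w13')
fit(P,d,.094,.12,(.6115,-.0385),.045,'tin')
fit(P,d,.066,.12,(.6115,-.0385),.075,'pan')
m=(d>0)&(np.hypot(P[...,0]-.6115,P[...,1]+.0385)<.022)&(P[...,2]>.09);q=P[m];A=np.c_[q[:,:2],np.ones(len(q))];print('tilt',np.linalg.lstsq(A,q[:,2],rcond=None)[0],q[:,2].mean())
cv2.imwrite('pics/c13.png',cv2.resize(cv2.imread('pics/s13.png')[130:320,150:345],None,fx=3,fy=3))
```

```text
18.05 [ 0.61220493 -0.03830205  0.25239388] 0.9258922032950111 [ 0.26896633 -0.43396482 -0.57204802]
tin 2327 mean [ 0.6117 -0.0378  0.1037] enc 0.6115 -0.0391 0.0284
pan 8351 mean [ 0.6126 -0.0352  0.0813] enc 0.6124 -0.0396 0.0603
tilt [0.13721083 4.08708374 0.20045356] 0.14208749599005907
```

View pics/c13.png

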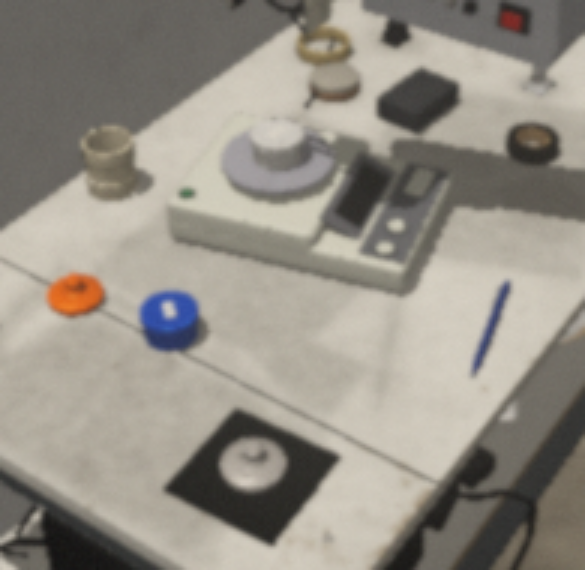

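View pics/w13.png

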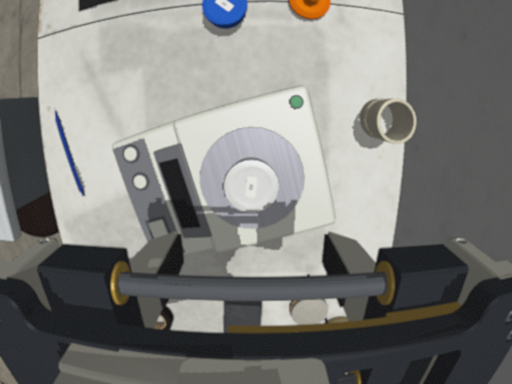

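Run:
```python
from h import *
P,im,d=fcloud('w13')
m=(d>0)&(np.hypot(P[...,0]-.6115,P[...,1]+.0385)<.024)&(abs(P[...,2]-.104)<.008);q=P[m];A=np.c_[q[:,:2],np.ones(len(q))];print('tilt',np.linalg.lstsq(A,q[:,2],rcond=None)[0][:2],q[:,2].mean())
print(observe()['dq'].round(3)); print(arm.sign_off())
```

```text
tilt [-0.00125838 -0.00149769] 0.10388973823518736
[-0.001  0.017  0.005  0.012  0.002 -0.003 -0.001]
the job is handed in; nothing more can be done
None
```

I took the cap off the pan, zeroed the balance with the wide key, and set the tin in the middle of the pan. The job was handed in at about 18 s of the 72 s allowed. The hand-in reports no verdict, so this rests on my own checks.

- **Cap:** I gripped it by the knob and stood it upright on the mat, about 3 mm from the mat's centre by the wrist camera. The final picture shows it there and let go. The jaws closed to about 17 mm on the knob rather than the stated 23 mm, but the grip held.
- **Key:** I pressed it straight down with the pan empty. The force rose to about 7–8 N at about 1.7 mm of travel, which fits the key's spring, and stayed well under 20 N. The round keys were not touched.
- **Tin:** it stands about 1 mm from the pan's centre, with its top at 0.104 m as expected and a tilt under 0.002 rad. The arm has let go and sits about 0.15 m above where it released the tin.
- **Other objects:** the final picture shows the box, the tape roll and both look-alikes in place, though I did not measure them again.
- **Disagreements:** the top and wrist cameras differed by about 3 mm, so I worked between the two. My first tilt check was spoiled by gripper points in the depth image, and the repeat with those points left out gave the figure above.

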